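# Close up a slumped book rack and lock its sliding bookend

### The job

The books in the desk rack have slumped: raise the red-knobbed cam lever fully to free the sliding bookend, and push the bookend along until all four books stand upright, close together against the fixed end, and its sprung pressure plate is pressed about half-way in. Keep up that pressure (the springs drive a free bookend back) while you swing the lever fully down, so that the bookend stays locked with the books held, and let go. Do not squeeze the books hard or push the other things on the desk about.

Things in the scene. Friction and masses are not known exactly. Their poses are not given: they have to be found in the camera images.
- rack: Book rack on the desk, fixed: black-topped aluminium base plate 160 x 400 mm, its top 15 mm above the desk. Origin at the centre of its underside, on the desk; x runs across the rack (away from the robot at yaw 0), y along its length towards the sliding bookend, z up.
- end_stop: Fixed end of the rack: grey upright sheet 130 mm wide, 5 mm thick, its top 165 mm above the desk, on a foot screwed to the base at the rack's -y end (the place differs from time to time). Origin at the middle of the face that the books stand against, at desk height; axes parallel to the rack's.
- bookend (a joint): Sliding bookend: value in m, 0 at the rack's +y end, growing towards the books along rack -y, up to 0.19. Its grey panel (130 mm wide, 5 mm thick, top 165 mm above the desk) has its inner face at rack y = 0.110 - value; its foot, 85 mm long and with the lever on it, lies on the outer (+y) side. Locked, it holds; free, it drags with about 1.5 N.
- pressure_plate (a joint): Rubber-faced steel plate (124 mm wide, 18 to 158 mm above the desk) on springs inside the bookend: value in m, how far it is pressed in towards the panel, 0 = fully out, 0.010 = bottomed. Fully out, its face stands 19.5 mm in front of the panel's inner face. The springs push back with 1.5 N per mm; shoving the slumped books along already presses it some 2 to 3 mm.
- cam_lever (a joint): Cam lever on the bookend's foot, a flat bar 5 x 11 mm: value in rad, 0 = fully down at its stop (locked), 1.30 = fully up (free). It turns about an axis parallel to the rack's y, in a plane 12 mm outside the panel, and stays where it is left. The cam bites on the base below about 0.9 rad; swinging it there takes up to some 8 N at the knob.
- lever_pivot (a point): The lever's pivot, on the bookend: at rack x = 0.025, rack y = 0.1275 - (bookend value), 34 mm above the desk.
- lever_knob (a point): Centre of the lever's red knob, a freely revolving barrel 22 mm thick and 24 mm long, axis along rack y. It is 75 mm from the pivot axis, at rack y = 0.146 - (bookend value), 31 mm outside the panel. Lever down: on the pivot's rack -x side, 53 mm above the desk, the bar rising 15 degrees to it; up: above the pivot, 109 mm. Panel and books foul an upright gripper: lean the tool out to rack +y by about 30 degrees.
- white_book: White book with a blue band and green spine, 236 x 168 x 16 mm, standing on its short edge against the fixed end. Origin at the middle of its cover that faces the bookend; own z is the thickness direction, own x its length (up).
- blue_book: Dark blue book, 214 x 154 x 17 mm, standing next to the white book. Origin at the middle of its cover that faces the bookend; own z is the thickness direction, own y its length (up).
- grey_book: Grey book, 214 x 154 x 17 mm, slumped: its top leans 18 degrees towards the fixed end, against the blue book, its foot stands out towards the bookend. Origin at the middle of its cover that faces the bookend; own z is the thickness direction, own y its length.
- notebook: Beige wire-bound notebook, 210 x 152 mm, 10 mm thick at the covers, slumped against the grey book in the same way. Origin at the middle of its cover that faces the bookend; own z is the thickness direction, own x its length.
- stapler: Red and black stapler, a bystander. Origin at the centre of its underside.
- tape_dispenser: Black tape dispenser, a bystander. Origin at the centre of its underside.
- mug: Green mug, 96 mm high, a bystander. Origin at the centre of its underside.
- hole_punch: Blue hole punch, a bystander. Origin at the centre of its underside.
- sticky_notes: Block of yellow sticky notes, a bystander. Origin at the centre of its underside.

How it is judged:
On the way, in this order (a step that is already met when the one before it is completed fails the run):
1. the cam lever is raised fully (over 1.1 rad) (value of joint cam_lever above 1.1 rad), for 0.1 s.
2. with the lever still up, the books are pushed upright and together and the pressure plate is pressed in 3 to 8.5 mm (angle between the z axis of each of white_book, blue_book, grey_book, notebook and the y axis of rack, either way round below 0.05 rad and value of joint pressure_plate between 0.003 and 0.0085 m and value of joint cam_lever above 0.9 rad), for 0.2 s.
At the end, for the whole second after the job is handed in: The lever is fully down (under 0.06 rad) and the bookend at rest, the pressure plate is pressed in 3 to 8.5 mm and all four books stand upright and square across the rack (within 0.05 rad), within 30 mm of its middle line (value of joint cam_lever below 0.06 rad and value of joint pressure_plate between 0.003 and 0.0085 m and angle between the z axis of each of white_book, blue_book, grey_book, notebook and the y axis of rack, either way round below 0.05 rad and x of white_book in the frame of rack between -0.03 and 0.03 m and x of blue_book in the frame of rack between -0.03 and 0.03 m and x of grey_book in the frame of rack between -0.03 and 0.03 m and x of notebook in the frame of rack between -0.03 and 0.03 m and velocity of joint bookend between -0.002 and 0.002 m/s); the robot touches nothing.
It fails at once if the books are squeezed with more than 30 N (force between notebook and grey book) (contact force between notebook and grey_book above 30 N).
It fails at once if a bystander is moved by more than 20 mm (distance of any of stapler, tape_dispenser, mug, hole_punch, sticky_notes from where it was at the start of the episode above 0.02 m).
It also fails if it takes over 43 s, if anything falls off the work surface, if the arm or the gripper's body presses on something with over 40 N, if the wrist force passes 120 N, or if a joint passes its speed limit or range.

### The arm

A 6-joint arm with a two-finger parallel gripper is mounted at the origin on a cart in front of the work surface, level with it; the furniture and walls round the work are solid. World frame = base frame: x ahead of the robot, y to its left, z up, the work surface at z = 0. Lengths are in m, angles in rad, forces in N, time in s.
With the tool pointing down it reaches from about 0.35 to 0.975 m from the base axis. Payload 4.9 kg.
Tool frame: the origin (TCP) lies at the very end of the fingers, on their centre line; the grasp point (between the pads) lies 19 mm behind it; z points along the fingers, y is the line along which they close (so a half turn about z gives the same grasp; the last joint's range is limited). The gripper opens to 85 mm and grips with 20 to 120 N. Pads are 22 mm wide; open, the fingers measure 114 mm over their backs; the gripper's body (76 mm by 85 mm) begins 54 mm behind the grasp point. The pads swing forward as they close: fully open they stand 13 mm farther back than shut.
Start: joints at [1.1, 0.053, 1.613, -0, 1.476, -0.119], TCP at [0.215, 0.587, 0.231] pointing down, gripper open.
Joint ranges: [-3.01, 3.01], [-1.01, 2.22], [0.06, 2.58], [-1.02, 4.17], [0.09, 2.62], [-3.14, 3.14]. Speed limits (rad/s): [2.57, 2.57, 3.14, 3.14, 3.14, 3.14].

### API

Orientations are given as a unit quaternion [w, x, y, z].
In Python, from plant import manip gives the robot as it stands.
- The arm moves only by the tool play_rows, never from a script. Its argument "series" is a list that holds one entry, the list of rows, each a list of 7 numbers: the shift along the world's x, y, z in m, then the turn, a rotation vector about the world's x, y, z in degrees, then the opening, from 0 (shut) to 1 (fully open). In form: [[[dx, dy, dz, rx, ry, rz, grip], ...]]. A call has 1 to 10 rows; each row shifts and turns the commanded pose from where the row before left it; what a row does not reach is not made up. A row lasts 1/10 s, in which the tool goes at most 50 mm and 8.59 degrees, less where a joint would pass 70% of its speed; a pose out of reach is approached as far as the arm can. A call with a gripper value outside its range is refused whole. The fingers move at their own pace and stop on an object; the grip force is fixed at half the most. Time passes only in rows, so rows that do not move let the fingers close. It gives the time, the measured TCP pose, the force, the opening and the grip force at its end, in the units of the state.
- manip.state(): the state, without advancing time (a new reading comes with each control period).
- manip.grab_frame(name): name is "scene" or "side" or "wrist"; returns a dict with "frame" (400x640x3 uint8, blue, green, red), "mtx" (3x3 intrinsics, pixels), "R" (3x3) and "t" (3): a world point X has camera coordinates R X + t. Camera axes: x right, y down, z forward; pixel columns grow to the right and rows downward; lengths in m; the calibration is good to about 2 mm. A picture is of the moment at which its call begins. There is no depth.
- manip.job_done(): hands the job in; it is judged then, once.
The state is a dict: "time": time; "joint_pos": joint angles; "joint_vel": joint speeds; "joint_efforts": joint torques, N m; "tool_pos": TCP position; "tool_rot": TCP orientation; "contact_force": force on the tool from outside, world axes, zero at the start; "ft_torque": the same for the moment, N m; "gripper_width": opening from 0.0 (shut) to 1.0 (fully open); "grasp_force": force on a finger pad.
Only numpy, scipy, OpenCV 4.12 (cv2) and the standard library are available. Lean on these libraries where they do the work, as an engineer would, in place of code of your own. Each camera call takes 0.05 s, during which the arm holds its last target. There are 200 camera calls.

## Working session

There is one attempt and no reset: what is moved stays moved. The work goes in short steps, Python scripts to look and compute and a tool call to move; the robot and the scene stay as the last step left them, time stands still between calls to the robot, and variables do not carry over. Pictures are saved under pics/ and viewed, at most 12 in all, crops included, and the job is handed in when it is done.

Besides the shell and the picture viewer there is one more tool, called after ">>>" by a JSON object that holds its "name" and its "arguments", one argument or row to a line. play_rows: Moves the arm, as the interface text tells. Its arguments: {"type":"object","properties":{"series":{"type":"array"}},"required":["series"]}

```bash
mkdir -p pics; python3 - <<'E'
from plant import manip
import cv2,numpy as np,pickle
for n in ["scene","side"]:
    f=manip.grab_frame(n); cv2.imwrite(f"pics/{n}0.png",f["frame"]); pickle.dump(f,open(f"{n}0.pkl","wb"))
    print(n,(-f["R"].T@f["t"]).round(3),f["R"][2].round(3),f["mtx"][0,0])
s=manip.state(); print(s)
E
```

```text
scene [-0.446  0.61   0.82 ] [ 0.719 -0.432 -0.544] 368.33387506430637
side [-0.506  0.65   0.995] [ 0.674 -0.415 -0.611] 515.5793740575978
{'time': 0.1, 'joint_pos': array([ 1.09999178e+00,  5.33290022e-02,  1.61410960e+00, -2.16558040e-05,
        1.47598962e+00, -1.19016761e-01]), 'joint_vel': array([-1.55775576e-03,  6.13853244e-04, -4.97699557e-03, -1.97527889e-03,
        3.53826134e-03,  6.39368089e-05]), 'joint_efforts': array([ 7.12522287e-04, -3.94908249e+01, -3.71362817e+01, -6.18524496e-05,
        3.97901560e-03, -1.31276033e-05]), 'tool_pos': array([0.21512828, 0.58623249, 0.23019042]), 'tool_rot': array([-2.56445419e-04,  1.74987217e-01,  9.84570278e-01, -8.81295962e-04]), 'contact_force': array([-0.28810889, -0.01531251,  0.71395393]), 'ft_torque': array([0.00424147, 0.02156811, 0.01898645]), 'grasp_force': 0.0, 'gripper_width': 1.001227317728364}
```

View pics/scene0.png

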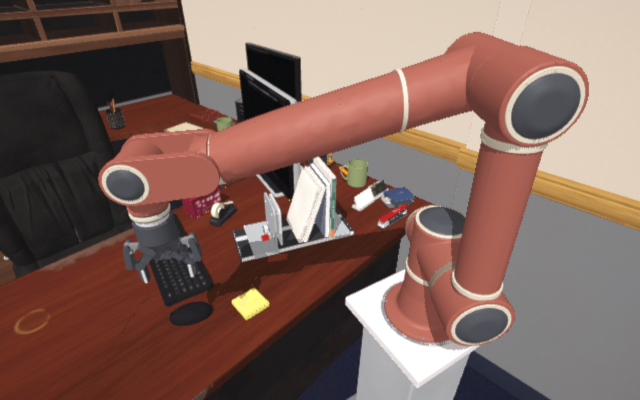

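View pics/side0.png

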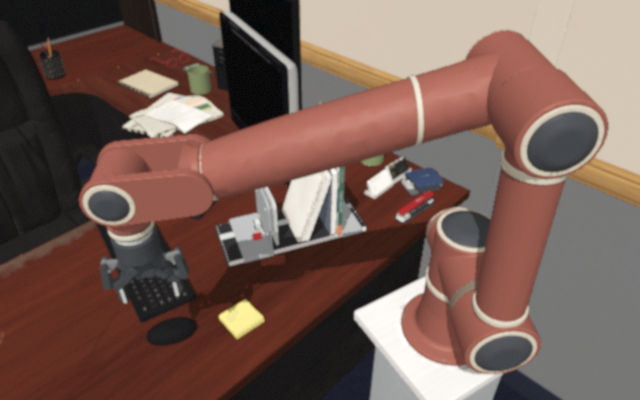

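The scene view shows the rack at about (235–352, 215–258) and the knob at about (265, 237). In the side view the rack is at (218–365, 205–263), with the red knob at (257, 237). I'll enlarge the side view to get the corners.

```bash
cat > h.py <<'E'
import numpy as np,cv2,pickle
def ray(f,uv):
    d=f["R"].T@np.linalg.inv(f["mtx"])@np.array([uv[0],uv[1],1.]); return -f["R"].T@f["t"],d
def onz(f,uv,z):
    c,d=ray(f,uv); return c+d*(z-c[2])/d[2]
def proj(f,X):
    p=f["mtx"]@(f["R"]@np.array(X,float)+f["t"]); return p[:2]/p[2]
def knob(f,lo=0,box=None):
    h=cv2.cvtColor(f["frame"],cv2.COLOR_BGR2HSV); m=((h[...,0]<8)|(h[...,0]>172))&(h[...,1]>190)&(h[...,2]>120)
    m=m.astype(np.uint8)
    if box: k=np.zeros_like(m); a,b,c,d=box; k[b:d,a:c]=1; m*=k
    n,l,s,c=cv2.connectedComponentsWithStats(m); return [(c[i].round(1),s[i].tolist()) for i in range(1,n) if s[i,4]>8]
E
python3 - <<'E'
from h import *
f=pickle.load(open("side0.pkl","rb")); g=pickle.load(open("scene0.pkl","rb"))
print(knob(f,box=(200,190,320,280)),knob(g,box=(220,200,300,270)))
a=cv2.resize(f["frame"][160:280,205:375],None,fx=4.5,fy=4.5,interpolation=cv2.INTER_CUBIC); cv2.imwrite("pics/c1.png",a)
E
```

```text
[] [(array([265. , 237.2]), [263, 235, 5, 5, 21])]
```

View pics/c1.png

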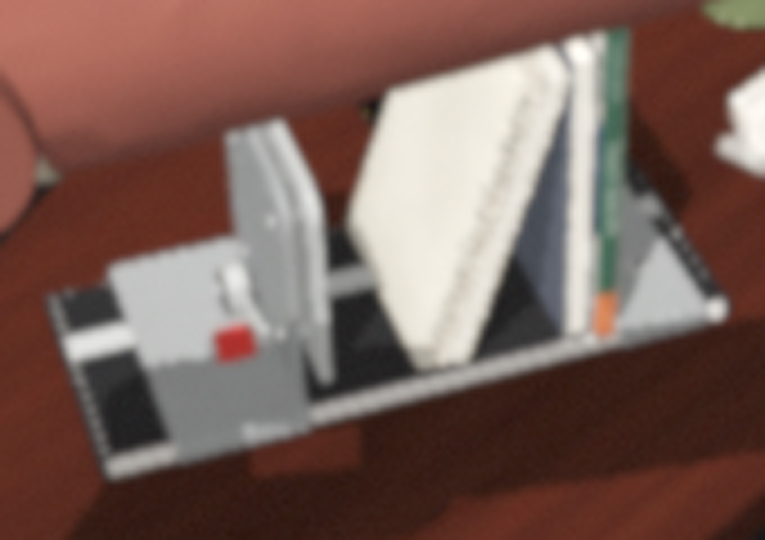

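The crop shows the rack corners: near-left at about (107, 457) top and (110, 478) bottom, far-left top (50, 295), and near-right about (718, 305). The knob is at (235, 343), the panel top corners at (228, 133) and (270, 122), and the notebook is slumped.

```bash
python3 - <<'E'
from h import *
f=pickle.load(open("side0.pkl","rb")); g=pickle.load(open("scene0.pkl","rb"))
P=lambda u,v:((u+.5)/4.5-.5+205,(v+.5)/4.5-.5+160)
nl=onz(f,P(107,457),.015);nlb=onz(f,P(110,478),0);fl=onz(f,P(50,295),.015);nr=onz(f,P(722,302),.015);nrb=onz(f,P(716,322),0)
print(nl,nlb,fl,nr,nrb)
print(np.linalg.norm(nl-fl),np.linalg.norm(nl-nr))
k=P(235,343); ks=onz(f,k,.053)
print("knob",ks, "scene",onz(g,(265,237.2),.053))
yv=nl-nr; yaw=np.arctan2(-yv[0],yv[1]); xv=fl-nl; print("yaw",yaw,np.arctan2(xv[1],xv[0]))
# panel top corners z=.165
for p in [(228,133),(283,122),(296,215),(322,205)]: print("top",onz(f,P(*p),.165))
E
```

```text
[0.44518571 0.35884242 0.015     ] [0.44281878 0.35965134 0.        ] [0.59687712 0.33356882 0.015     ] [ 0.3726244  -0.02965779  0.015     ] [ 0.3722722  -0.02577372  0.        ]
0.1537824395241263 0.395218359029709
knob [0.45719116 0.26750124 0.053     ] scene [0.45904071 0.2680215  0.053     ]
yaw -0.18464543989817336 -0.16509543016673642
top [0.50939842 0.23834745 0.165     ]
top [0.50253274 0.20585866 0.165     ]
top [0.42109732 0.23800613 0.165     ]
top [0.42155942 0.22141949 0.165     ]
```

```bash
cat >> h.py <<'E'
from scipy.spatial.transform import Rotation as Rn
YAW=-0.182; C=np.array([.4876,.150,0])
RK=np.array([[np.cos(YAW),-np.sin(YAW),0],[np.sin(YAW),np.cos(YAW),0],[0,0,1.]])
w=lambda p:C+RK@np.array(p,float)
r=lambda p:RK.T@(np.array(p,float)-C)
def tgt(lean=30):
    a=np.radians(lean); z=np.array([0,-np.sin(a),-np.cos(a)]); y=np.array([1.,0,0]); return RK@np.stack([np.cross(y,z),y,z],1)
def delta(s,lean=30,flip=1):
    q=s["tool_rot"]; A=Rn.from_quat([q[1],q[2],q[3],q[0]]).as_matrix(); B=tgt(lean)
    out=[]
    for k in (1,-1):
        out.append(np.degrees(Rn.from_matrix(B@np.diag([k,k,1])@A.T).as_rotvec()))
    return out
E
python3 - <<'E'
from h import *
from plant import manip
s=manip.state(); print([d.round(2) for d in delta(s)])
kn=w([-.0474,.146-.036,.053]); z=tgt()[:,2]; print(kn, z, kn-.12*z, kn-.12*z-s["tool_pos"])
f=pickle.load(open("side0.pkl","rb"))
P=lambda u,v:((u+.5)/4.5-.5+205,(v+.5)/4.5-.5+160)
print("knobrack",r(onz(f,P(235,343),.053)))
for p in [(180,452),(305,428)]: print("footbase",r(onz(f,P(*p),.015)))
for p in [(150,362),(110,265),(240,240),(300,330)]: print("foottop",[r(onz(f,P(*p),h)).round(3) for h in (.02,.035,.05)])
for p in [(228,133),(283,122),(296,215),(322,205)]: print("paneltop",r(onz(f,P(*p),.165)).round(3))
print("notebook base",r(onz(f,P(430,365),.017)),"white base near",r(onz(f,P(605,335),.015)))
E
```

```text
[array([-28.22, -16.23, -78.27]), array([-16.77,  29.63,  97.16])]
[0.46089253 0.26676246 0.053     ] [-0.09049845 -0.49174183 -0.8660254 ] [0.47175235 0.32577148 0.15692305] [ 0.25662406 -0.26046102 -0.07326737]
knobrack [-0.05117396  0.11005665  0.053     ]
footbase [-0.0904386  0.1566583  0.015    ]
footbase [-0.09689802  0.08221123  0.015     ]
foottop [array([-0.014,  0.156,  0.02 ]), array([-0.03 ,  0.158,  0.035]), array([-0.046,  0.161,  0.05 ])]
foottop [array([0.084, 0.159, 0.02 ]), array([0.066, 0.161, 0.035]), array([0.048, 0.164, 0.05 ])]
foottop [array([0.079, 0.074, 0.02 ]), array([0.061, 0.078, 0.035]), array([0.044, 0.082, 0.05 ])]
foottop [array([-0.018,  0.062,  0.02 ]), array([-0.034,  0.066,  0.035]), array([-0.05,  0.07,  0.05])]
paneltop [0.005 0.091 0.165]
paneltop [0.005 0.058 0.165]
paneltop [-0.081  0.075  0.165]
paneltop [-0.078  0.058  0.165]
notebook base [-0.07315299 -0.00440663  0.017     ] white base near [-0.08335232 -0.11614184  0.015     ]
```

>>> {"name": "play_rows", "arguments": {
  "series": [
    [[0.0257,-0.026,-0.0073,-2.82,-1.62,-7.83,1],[0.0257,-0.026,-0.0073,-2.82,-1.62,-7.83,1],[0.0257,-0.026,-0.0073,-2.82,-1.62,-7.83,1],[0.0257,-0.026,-0.0073,-2.82,-1.62,-7.83,1],[0.0257,-0.026,-0.0073,-2.82,-1.62,-7.83,1],[0.0257,-0.026,-0.0073,-2.82,-1.62,-7.83,1],[0.0257,-0.026,-0.0073,-2.82,-1.62,-7.83,1],[0.0257,-0.026,-0.0073,-2.82,-1.62,-7.83,1],[0.0257,-0.026,-0.0073,-2.82,-1.62,-7.83,1],[0.0257,-0.026,-0.0073,-2.82,-1.62,-7.83,1]]
  ]
}}

```text
time: 1.1
tool_pos: [0.4729, 0.3256, 0.1575]
tool_rot: [0.167, 0.744, 0.616, -0.199]
contact_force: [1.2, 1.0, -0.2]
gripper_width: 0.998
grasp_force: 0.0
```

```bash
cat >> h.py <<'E'
def look(name,tag):
    from plant import manip
    f=manip.grab_frame(name); cv2.imwrite(f"pics/{name}{tag}.png",f["frame"]); pickle.dump(f,open(f"{name}{tag}.pkl","wb")); return f
E
python3 - <<'E'
from h import *
from plant import manip
look("wrist",1);f=look("scene",1);g=look("side",1)
s=manip.state(); print(s["time"],s["tool_pos"],delta(s)[0].round(2),s["joint_pos"].round(2),s["contact_force"])
E
```

```text
1.25 [0.47292767 0.32501573 0.15638291] [ 0.08 -0.09  0.13] [ 0.64  0.27  1.57 -0.35  1.7   0.85] [-0.06692091 -0.02173181  0.30588433]
```

View pics/wrist1.png

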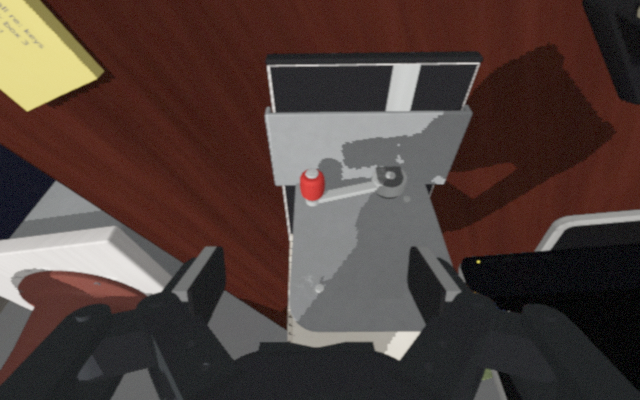

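The wrist view shows the knob at (312, 185), the pivot at (390, 178), the rack's end corners at about (268, 60) and (480, 58), the foot's edge at row 110 and the panel top at row 331. The foot plate is low, so there is room for the fingers.

```bash
python3 - <<'E'
from h import *
f=pickle.load(open("wrist1.pkl","rb"))
h=cv2.cvtColor(f["frame"],cv2.COLOR_BGR2HSV); m=((h[...,0]<8)|(h[...,0]>172))&(h[...,1]>200)&(h[...,2]>120); m[:, :280]=0;m[:,350:]=0;m[:150]=0;m[220:]=0
ys,xs=np.nonzero(m); print(xs.min(),xs.max(),ys.min(),ys.max(),xs.mean(),ys.mean())
print("knob",r(onz(f,(xs.mean(),ys.mean()),.053)),"from scene/side")
print("pivot",r(onz(f,(390,178),.037)))
for p in [(267,56),(480,54)]: print("end corner",r(onz(f,p,.015)))
for p in [(267,65),(480,63)]: print("end corner b",r(onz(f,p,.015)))
for p in [(266,111),(470,109)]: print("foot edge",r(onz(f,p,.019)))
for p in [(295,331),(428,331)]: print("panel top",r(onz(f,p,.165)))
kn=np.array([ (xs.min()+xs.max())/2,(ys.min()+ys.max())/2]); print("knob mid",onz(f,kn,.055))
pr=proj(f,w([-.0474,.110,.053])); print(pr)
E
```

```text
Traceback (most recent call last):
ValueError: zero-size array to reduction operation minimum which has no identity
```

```bash
python3 - <<'E'
from h import *
f=pickle.load(open("wrist1.pkl","rb"))
b=f["frame"].astype(int); print(b[185,312]); m=(b[...,2]>110)&(b[...,2]>2.5*b[...,1]); m[:, :290]=0;m[:,340:]=0;m[:155]=0;m[215:]=0
ys,xs=np.nonzero(m); print(xs.min(),xs.max(),ys.min(),ys.max(),xs.mean(),ys.mean())
print("knob",r(onz(f,(xs.mean(),ys.mean()),.053)),"from scene/side")
print("pivot",r(onz(f,(390,178),.037)))
for p in [(267,56),(480,54)]: print("end corner",r(onz(f,p,.015)))
for p in [(267,65),(480,63)]: print("end corner b",r(onz(f,p,.015)))
for p in [(266,111),(470,109)]: print("foot edge",r(onz(f,p,.019)))
for p in [(295,331),(428,331)]: print("panel top",r(onz(f,p,.165)))
print(proj(f,w([-.0474,.110,.053])))
E
```

```text
[ 69  74 219]
301 323 172 199 312.1182795698925 186.73763440860216
knob [-0.04942334  0.1093947   0.053     ] from scene/side
pivot [0.02259314 0.10392432 0.037     ]
end corner [-0.08124837  0.20786117  0.015     ]
end corner [0.0743366  0.20835073 0.015     ]
end corner b [-0.08205175  0.2011574   0.015     ]
end corner b [0.07686843 0.20167281 0.015     ]
foot edge [-0.08686886  0.16437093  0.019     ]
foot edge [0.08106655 0.16509017 0.019     ]
panel top [-0.06134316  0.07883199  0.165     ]
panel top [0.032806   0.07742429 0.165     ]
[314.41386947 186.24402087]
```

```bash
python3 - <<'E'
from h import *
from plant import manip
s=manip.state(); z=tgt()[:,2]; t=w([-.0494,.1125,.053])+.015*z; print(t,t-s["tool_pos"],z,RK)
E
```

```text
[0.45802058 0.26220703 0.04000962] [-0.01490709 -0.0628087  -0.11637329] [-0.09049845 -0.49174183 -0.8660254 ] [[ 0.98348367  0.1809969   0.        ]
 [-0.1809969   0.98348367  0.        ]
 [ 0.          0.          1.        ]]
```

>>> {"name": "play_rows", "arguments": {
  "series": [
    [[-0.0025,-0.0105,-0.0194,0,0,0,0.55],[-0.0025,-0.0105,-0.0194,0,0,0,0.55],[-0.0025,-0.0105,-0.0194,0,0,0,0.55],[-0.0025,-0.0105,-0.0194,0,0,0,0.55],[-0.0025,-0.0105,-0.0194,0,0,0,0.55],[-0.0025,-0.0105,-0.0194,0,0,0,0.55],[0,0,0,0,0,0,0.55]]
  ]
}}

```text
time: 1.95
tool_pos: [0.4542, 0.2625, 0.0393]
tool_rot: [0.165, 0.741, 0.619, -0.201]
contact_force: [-0.1, -1.4, 0.1]
gripper_width: 0.55
grasp_force: 0.0
```

```bash
python3 - <<'E'
from h import *
from plant import manip
look("wrist",2)
s=manip.state(); print(s["time"],s["tool_pos"],r(s["tool_pos"]),s["contact_force"],s["gripper_width"])
E
```

```text
2.0 [0.45563565 0.26355117 0.04099844] [-0.05198882  0.10589028  0.04099844] [0.14352075 0.60694144 0.19935609] 0.5484577417363115
```

View pics/wrist2.png

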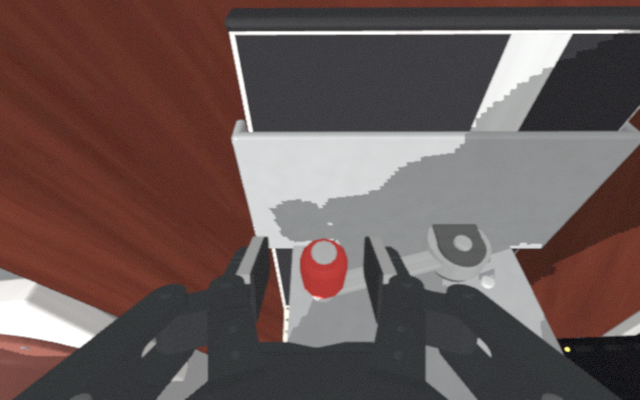

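The knob at (323, 267) sits centred between the pads at columns 262 and 370. Closing now.

>>> {"name": "play_rows", "arguments": {
  "series": [
    [[0.002,0,0,0,0,0,0.3],[0,0,0,0,0,0,0.1],[0,0,0,0,0,0,0],[0,0,0,0,0,0,0],[0,0,0,0,0,0,0],[0,0,0,0,0,0,0]]
  ]
}}

```text
time: 2.6
tool_pos: [0.4588, 0.2656, 0.0434]
tool_rot: [0.165, 0.743, 0.618, -0.198]
contact_force: [-5.8, 3.1, 2.8]
gripper_width: 0.231
grasp_force: 58.5
```

>>> {"name": "play_rows", "arguments": {
  "series": [
    [[0.003,-0.0006,0.0092,0,0,0,0],[0.0042,-0.0008,0.0087,0,0,0,0],[0.0053,-0.001,0.0081,0,0,0,0],[0.0062,-0.0011,0.0073,0,0,0,0],[0.0071,-0.0013,0.0064,0,0,0,0],[0.0079,-0.0014,0.0055,0,0,0,0],[0.0085,-0.0016,0.0044,0,0,0,0],[0.009,-0.0016,0.0032,0,0,0,0],[0.0093,-0.0017,0.002,0,0,0,0],[0.0095,-0.0017,0.0008,0,0,0,0]]
  ]
}}

```text
time: 3.6
tool_pos: [0.529, 0.2506, 0.0967]
tool_rot: [0.165, 0.742, 0.618, -0.199]
contact_force: [-13.3, 4.9, -9.5]
gripper_width: 0.234
grasp_force: 59.0
```

```bash
cat > st.py <<'E'
from h import *
from plant import manip
s=manip.state(); print(s["time"],s["tool_pos"].round(4),"rack",r(s["tool_pos"]).round(4),"Frack",(RK.T@s["contact_force"]).round(2),s["gripper_width"].round(3),round(float(s["grasp_force"]),1),delta(s)[0].round(2))
E
sleep 0; python3 st.py; python3 -c "
from h import *
look('wrist',3)"
```

```text
Traceback (most recent call last):
  File "st.py", line 3, in <module>
    s=manip.state(); print(s["time"],s["tool_pos"].round(4),"rack",r(s["tool_pos"]).round(4),"Frack",(RK.T@s["contact_force"]).round(2),s["gripper_width"].round(3),round(float(s["grasp_force"]),1),delta(s)[0].round(2))
                                                                                                                                        ^^^^^^^^^^^^^^^^^^^^^^^^
AttributeError: 'float' object has no attribute 'round'
```

View pics/wrist3.png

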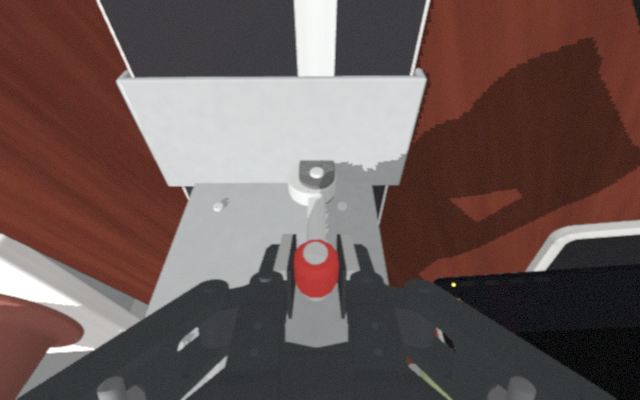

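The lever stands straight up, with knob and pivot both near column 316, and the knob is still held. I'll ease the side load and start pushing.

>>> {"name": "play_rows", "arguments": {
  "series": [
    [[-0.002,0.0004,-0.0015,0,0,0,0],[-0.0018,-0.0098,0,0,0,0,0],[-0.0018,-0.0098,0,0,0,0,0],[-0.0018,-0.0098,0,0,0,0,0],[-0.0018,-0.0098,0,0,0,0,0],[-0.0009,-0.0049,0,0,0,0,0],[-0.0009,-0.0049,0,0,0,0,0],[-0.0009,-0.0049,0,0,0,0,0],[-0.0009,-0.0049,0,0,0,0,0],[0,0,0,0,0,0,0]]
  ]
}}

```text
time: 4.65
tool_pos: [0.5176, 0.1928, 0.0966]
tool_rot: [0.166, 0.743, 0.618, -0.196]
contact_force: [4.6, 3.0, -5.0]
gripper_width: 0.231
grasp_force: 59.8
```

```bash
sed -i 's/s\["gripper_width"\].round(3)/round(s["gripper_width"],3)/' st.py; python3 st.py; python3 - <<'E'
from h import *
f=look("side",4)
# predicted knob pixel etc
a=cv2.resize(f["frame"][130:280,205:375],None,fx=4,fy=4,interpolation=cv2.INTER_CUBIC); cv2.imwrite("pics/c4.png",a)
E
```

```text
4.65 [0.5176 0.1928 0.0966] rack [0.0218 0.0475 0.0966] Frack [ 4.    3.76 -4.97] 0.231 59.8 [-0.14  0.26 -0.06]
```

View pics/c4.png

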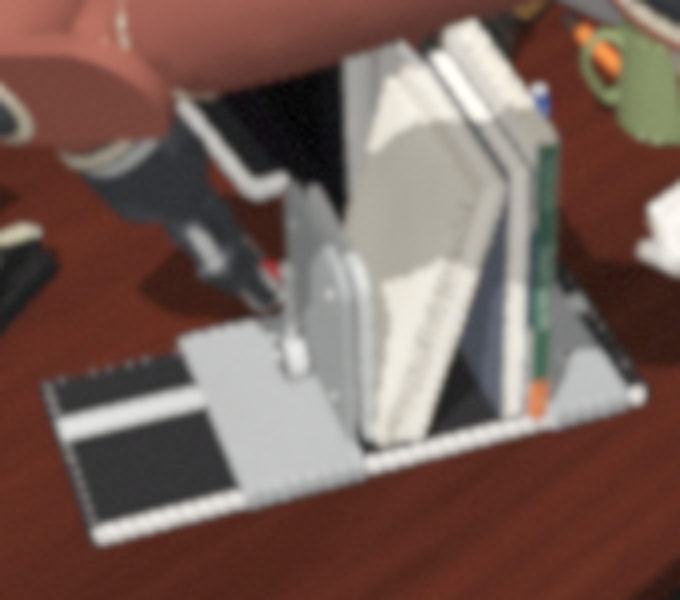

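The plate now touches the notebook's foot at about (370, 440), and the white book's spine foot is at (528–548, 416). Next I'll estimate the remaining travel.

```bash
python3 - <<'E'
from h import *
f=pickle.load(open("side4.pkl","rb"))
P=lambda u,v:((u+.5)/4-.5+205,(v+.5)/4-.5+130)
for n,p in dict(whiteR=(548,414),whiteL=(528,417),blueL=(503,417),greyFootR=(432,432),nbL=(372,442),footNL=(245,507),footNR=(365,478),rackNL=(97,530),rackNR=(642,392)).items(): print(n,r(onz(f,P(*p),.015)).round(4))
E
```

```text
whiteR [-0.0823 -0.1244  0.015 ]
whiteL [-0.0803 -0.11    0.015 ]
blueL [-0.0742 -0.0936  0.015 ]
greyFootR [-0.0713 -0.0416  0.015 ]
nbL [-0.0664  0.0008  0.015 ]
footNL [-0.0968  0.1002  0.015 ]
footNR [-0.0985  0.0165  0.015 ]
rackNL [-0.0834  0.1973  0.015 ]
rackNR [-0.0842 -0.1961  0.015 ]
```

>>> {"name": "play_rows", "arguments": {
  "series": [
    [[-0.0009,-0.0049,0,0,0,0,0],[-0.0009,-0.0049,0,0,0,0,0],[-0.0009,-0.0049,0,0,0,0,0],[-0.0009,-0.0049,0,0,0,0,0],[-0.0009,-0.0049,0,0,0,0,0],[-0.0009,-0.0049,0,0,0,0,0],[-0.0009,-0.0049,0,0,0,0,0],[-0.0009,-0.0049,0,0,0,0,0],[-0.0009,-0.0049,0,0,0,0,0],[0,0,0,0,0,0,0]]
  ]
}}

```text
time: 5.7
tool_pos: [0.5094, 0.1484, 0.0966]
tool_rot: [0.166, 0.742, 0.618, -0.197]
contact_force: [4.3, 1.6, -4.9]
gripper_width: 0.232
grasp_force: 59.7
```

```bash
python3 st.py; python3 - <<'E'
from h import *
f=look("side",5); look("wrist",5)
a=cv2.resize(f["frame"][130:280,205:375],None,fx=4,fy=4,interpolation=cv2.INTER_CUBIC); cv2.imwrite("pics/c5.png",a)
E
```

```text
5.7 [0.5094 0.1484 0.0966] rack [0.0217 0.0024 0.0966] Frack [ 3.91  2.35 -4.93] 0.232 59.7 [-0.08  0.24 -0.06]
```

View pics/c5.png

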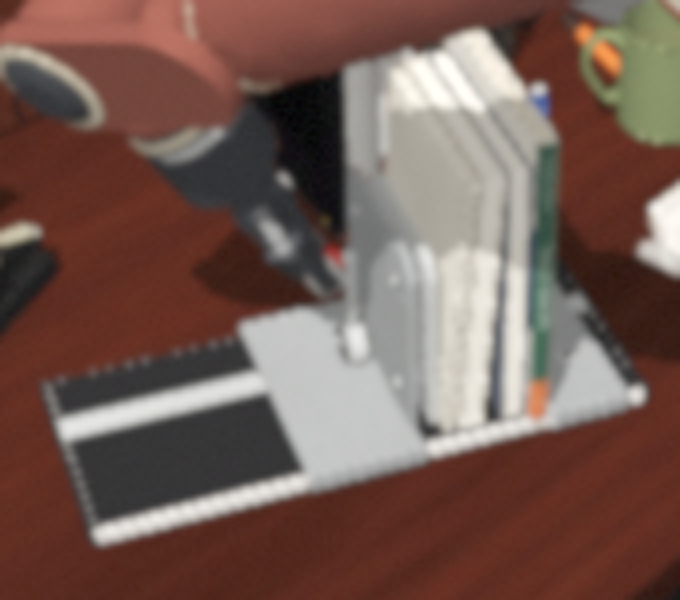

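The books are nearly upright, leaving a gap of about 10 px at (495, 410), or around 10 mm. Continuing gently.

>>> {"name": "play_rows", "arguments": {
  "series": [
    [[-0.00036,-0.00197,0,0,0,0,0],[-0.00036,-0.00197,0,0,0,0,0],[-0.00036,-0.00197,0,0,0,0,0],[-0.00036,-0.00197,0,0,0,0,0],[-0.00036,-0.00197,0,0,0,0,0],[0,0,0,0,0,0,0],[0,0,0,0,0,0,0]]
  ]
}}

```text
time: 6.5
tool_pos: [0.5077, 0.139, 0.0966]
tool_rot: [0.166, 0.742, 0.618, -0.197]
contact_force: [4.9, 2.2, -6.2]
gripper_width: 0.236
grasp_force: 59.8
```

```bash
python3 st.py
```

```text
6.5 [0.5077 0.139  0.0966] rack [ 0.0217 -0.0072  0.0966] Frack [ 4.47  3.05 -6.18] 0.236 59.8 [-0.11  0.25 -0.07]
```

>>> {"name": "play_rows", "arguments": {
  "series": [
    [[-0.00036,-0.00197,0,0,0,0,0],[-0.00036,-0.00197,0,0,0,0,0],[0,0,0,0,0,0,0],[0,0,0,0,0,0,0]]
  ]
}}

```text
time: 6.9
tool_pos: [0.507, 0.135, 0.0966]
tool_rot: [0.166, 0.742, 0.618, -0.197]
contact_force: [6.3, 2.5, -5.6]
gripper_width: 0.234
grasp_force: 59.8
```

```bash
python3 st.py
```

```text
6.9 [0.507  0.135  0.0966] rack [ 0.0218 -0.0112  0.0966] Frack [ 5.74  3.61 -5.61] 0.234 59.8 [-0.11  0.25 -0.07]
```

>>> {"name": "play_rows", "arguments": {
  "series": [
    [[-0.00036,-0.00197,0,0,0,0,0],[-0.00036,-0.00197,0,0,0,0,0],[0,0,0,0,0,0,0],[0,0,0,0,0,0,0]]
  ]
}}

```text
time: 7.3
tool_pos: [0.5064, 0.1317, 0.0966]
tool_rot: [0.166, 0.743, 0.619, -0.196]
contact_force: [5.0, 4.5, -6.0]
gripper_width: 0.233
grasp_force: 59.9
```

```bash
python3 st.py
```

```text
7.3 [0.5064 0.1317 0.0966] rack [ 0.0218 -0.0146  0.0966] Frack [ 4.1   5.32 -6.02] 0.233 59.9 [-0.19  0.28 -0.09]
```

>>> {"name": "play_rows", "arguments": {
  "series": [
    [[-0.00036,-0.00197,0,0,0,0,0],[0,0,0,0,0,0,0],[0,0,0,0,0,0,0]]
  ]
}}

```text
time: 7.6
tool_pos: [0.5061, 0.1302, 0.0966]
tool_rot: [0.166, 0.743, 0.619, -0.195]
contact_force: [5.1, 6.4, -7.0]
gripper_width: 0.237
grasp_force: 60.0
```

```bash
python3 st.py;  python3 - <<'E'
from h import *
f=look("side",6); look("wrist",6)
a=cv2.resize(f["frame"][130:280,205:375],None,fx=4,fy=4,interpolation=cv2.INTER_CUBIC); cv2.imwrite("pics/c6.png",a)
E
```

```text
7.6 [0.5061 0.1302 0.0966] rack [ 0.0218 -0.0162  0.0966] Frack [ 3.83  7.23 -7.04] 0.237 60.0 [-0.25  0.3  -0.09]
```

View pics/c6.png

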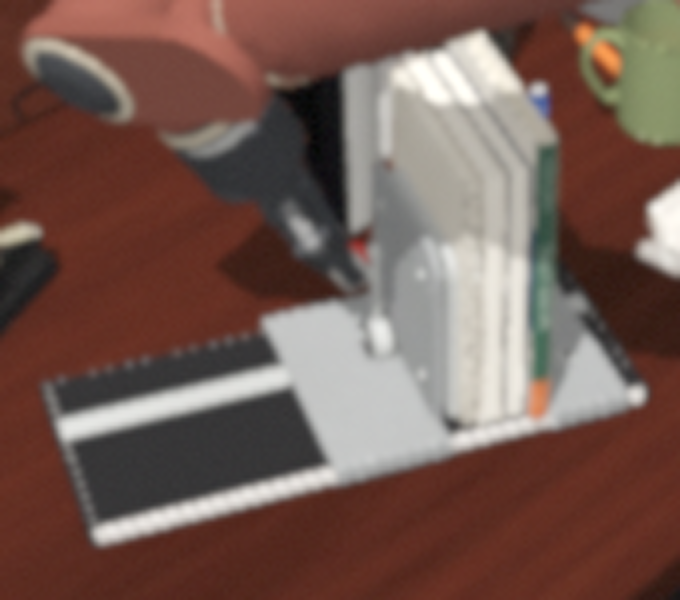

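The books stand together with no gap, and the force is now climbing along the spring slope: 7.2 N minus 1.5 N drag puts the plate at about 3.8 mm. I'll add about 2 mm.

>>> {"name": "play_rows", "arguments": {
  "series": [
    [[-0.00025,-0.0013,0,0,0,0,0],[-0.00025,-0.0013,0,0,0,0,0],[0,0,0,0,0,0,0],[0,0,0,0,0,0,0],[0,0,0,0,0,0,0],[0,0,0,0,0,0,0]]
  ]
}}

```text
time: 8.3
tool_pos: [0.5058, 0.1283, 0.0966]
tool_rot: [0.165, 0.743, 0.619, -0.195]
contact_force: [6.0, 8.3, -5.3]
gripper_width: 0.236
grasp_force: 60.1
```

```bash
python3 st.py
```

```text
8.3 [0.5058 0.1283 0.0966] rack [ 0.0218 -0.0181  0.0966] Frack [ 4.44  9.22 -5.31] 0.236 60.1 [-0.34  0.33 -0.11]
```

>>> {"name": "play_rows", "arguments": {
  "series": [
    [[-0.0096,0.0012,-0.0008,0,0,0,0],[-0.0093,0.0017,-0.002,0,0,0,0],[-0.009,0.0016,-0.0032,0,0,0,0],[-0.0085,0.0016,-0.0044,0,0,0,0],[-0.0079,0.0014,-0.0055,0,0,0,0],[-0.0071,0.0013,-0.0064,0,0,0,0],[-0.0062,0.0011,-0.0073,0,0,0,0],[-0.0053,0.001,-0.0081,0,0,0,0],[-0.0042,0.0008,-0.0087,0,0,0,0],[-0.003,0.0006,-0.0092,0,0,0,0]]
  ]
}}

```text
time: 9.3
tool_pos: [0.4369, 0.1406, 0.0441]
tool_rot: [0.167, 0.743, 0.618, -0.195]
contact_force: [0.3, 9.4, 10.2]
gripper_width: 0.236
grasp_force: 61.4
```

```bash
python3 st.py
```

```text
9.3 [0.4369 0.1406 0.0441] rack [-0.0481 -0.0184  0.0441] Frack [-1.38  9.28 10.25] 0.236 61.4 [-0.2   0.43 -0.05]
```

>>> {"name": "play_rows", "arguments": {
  "series": [
    [[0,0,-0.0015,0,0,0,0],[0,0,-0.0015,0,0,0,0],[0,0,-0.001,0,0,0,0],[0,0,0,0,0,0,0],[0,0,0,0,0,0,0]]
  ]
}}

```text
time: 9.8
tool_pos: [0.436, 0.1407, 0.0406]
tool_rot: [0.166, 0.743, 0.618, -0.196]
contact_force: [-5.2, 11.4, 12.2]
gripper_width: 0.233
grasp_force: 61.9
```

```bash
python3 st.py
```

```text
9.8 [0.436  0.1407 0.0406] rack [-0.0491 -0.0185  0.0406] Frack [-7.18 10.25 12.19] 0.233 61.9 [-0.17  0.27  0.03]
```

>>> {"name": "play_rows", "arguments": {
  "series": [
    [[0,0,-0.0015,0,0,0,0],[0,0,-0.0015,0,0,0,0],[0,0,0,0,0,0,0],[0,0,0,0,0,0,0]]
  ]
}}

```text
time: 10.2
tool_pos: [0.436, 0.1408, 0.0399]
tool_rot: [0.166, 0.743, 0.617, -0.197]
contact_force: [-11.4, 11.4, 25.8]
gripper_width: 0.232
grasp_force: 63.2
```

```bash
python3 st.py; python3 -c "
from h import *
look('wrist',7)"
```

```text
10.2 [0.436  0.1408 0.0399] rack [-0.0491 -0.0184  0.0399] Frack [-13.24   9.14  25.85] 0.232 63.2 [-0.04  0.22  0.12]
```

View pics/wrist7.png

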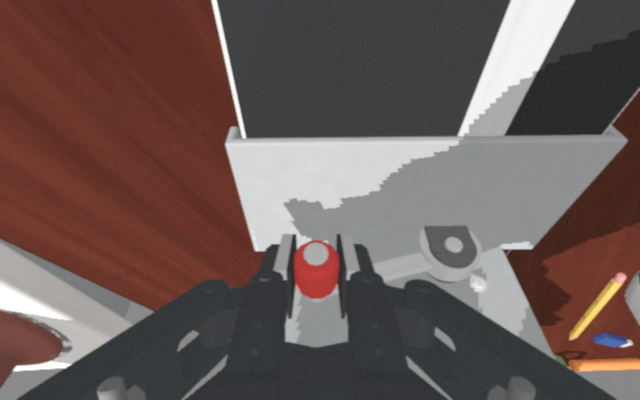

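>>> {"name": "play_rows", "arguments": {
  "series": [
    [[0.001,0.001,0.0015,0,0,0,0],[0.001,0.001,0.0015,0,0,0,0],[0,0.0005,0,0,0,0,0],[0,0,0,0,0,0,0]]
  ]
}}

```text
time: 10.65
tool_pos: [0.4361, 0.1411, 0.0404]
tool_rot: [0.166, 0.743, 0.617, -0.2]
contact_force: [-7.3, 3.6, 13.9]
gripper_width: 0.234
grasp_force: 61.6
```

```bash
python3 st.py
```

```text
10.65 [0.4361 0.1411 0.0404] rack [-0.049  -0.0181  0.0404] Frack [-7.88  2.25 13.9 ] 0.234 61.6 [0.16 0.   0.12]
```

>>> {"name": "play_rows", "arguments": {
  "series": [
    [[0.001,0.0005,0.0012,0,0,0,0],[0.0005,0,0.001,0,0,0,0],[0,0,0,0,0,0,0.3],[0,0,0,0,0,0,0.4],[0,0,0,0,0,0,0.5],[0,0,0,0,0,0,0.5]]
  ]
}}

```text
time: 11.25
tool_pos: [0.4379, 0.1412, 0.0388]
tool_rot: [0.166, 0.742, 0.618, -0.198]
contact_force: [0.2, -1.0, -0.1]
gripper_width: 0.5
grasp_force: 0.0
```

```bash
python3 st.py
```

```text
11.25 [0.4379 0.1412 0.0388] rack [-0.0473 -0.0176  0.0388] Frack [ 0.4  -0.98 -0.11] 0.5 0.0 [ 0.01  0.09 -0.02]
```

Released with no contact. Retreating along the tool axis.

>>> {"name": "play_rows", "arguments": {
  "series": [
    [[0.0012,0.0064,0.0113,0,0,0,0.55],[0.0018,0.0098,0.0173,0,0,0,0.55],[0.0027,0.0148,0.026,0,0,0,0.55],[0.0027,0.0148,0.026,0,0,0,0.55],[0.0027,0.0148,0.026,0,0,0,0.55],[0.002,0.03,0.02,0,0,0,0.55],[0.002,0.03,0.02,0,0,0,0.55],[0,0,0,0,0,0,0.55],[0,0,0,0,0,0,0.55]]
  ]
}}

```text
time: 12.15
tool_pos: [0.4531, 0.2627, 0.1861]
tool_rot: [0.166, 0.742, 0.619, -0.198]
contact_force: [0.2, -0.5, -0.7]
gripper_width: 0.549
grasp_force: 0.0
```

```bash
python3 st.py; python3 - <<'E'
from h import *
f=look("side",8); g=look("wrist",8)
a=cv2.resize(f["frame"][130:280,215:365],None,fx=3.4,fy=3.4,interpolation=cv2.INTER_CUBIC)
b=cv2.resize(g["frame"],None,fx=.45,fy=.45,interpolation=cv2.INTER_AREA); b=g["frame"][60:380,200:480]
h=np.zeros((510,790,3),np.uint8); h[:510,:510]=a; h[:320,510:790]=b; cv2.imwrite("pics/c8.png",h)
E
```

```text
12.15 [0.4531 0.2627 0.1861] rack [-0.0543  0.1046  0.1861] Frack [ 0.33 -0.43 -0.7 ] 0.549 0.0 [-0.04  0.15 -0.09]
```

View pics/c8.png

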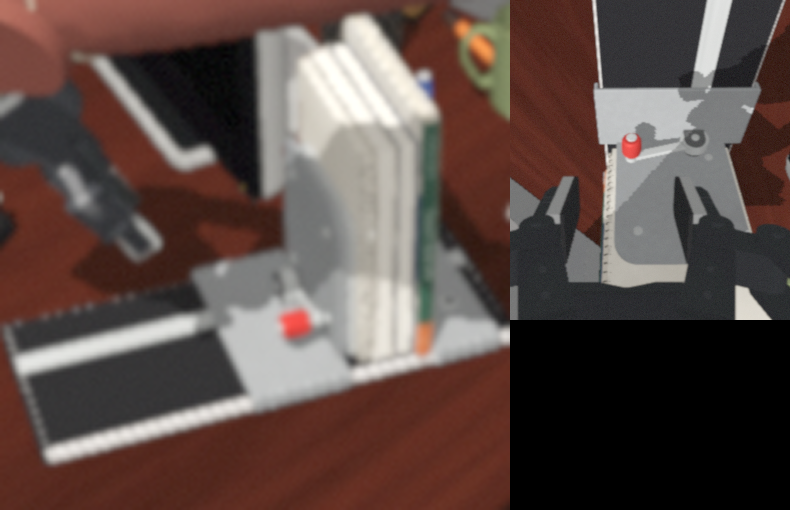

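The side view shows the lever down (knob at (297, 324)) and the four books upright and tight. The wrist view shows the lever bar at its original down angle. I'll check once that the bookend did not spring back, then hand in.

```bash
python3 - <<'E'
from h import *
from plant import manip
g=pickle.load(open("wrist8.pkl","rb")); b=g["frame"].astype(int); m=(b[...,2]>110)&(b[...,2]>2.5*b[...,1])
m[:,:300]=0;m[:,350:]=0;m[:180]=0;m[235:]=0; ys,xs=np.nonzero(m)
k=r(onz(g,(xs.mean(),ys.mean()),.053)); print("knob",k.round(4),"expected about [-.049,-.0176]")
if abs(k[1]+.0176)<.004 and abs(k[0]+.049)<.006: print(manip.job_done())
E
```

```text
knob [-0.0484 -0.0179  0.053 ] expected about [-.049,-.0176]
the job is handed in; nothing more can be done
None
```

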